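Swap the converter modules on the test rail and bolt them in

TASK

Draw the long bolt on the rail stand fully back, take the spent finned module or modules off the rail and put them in the black tray, and stand every new plain module down on the rail, its saddle straddling it and its tab on the bolt's side. When all are on, slide the bolt fully home into its keeper over the tabs, and leave the meter, the spool and the bottle where they are.

Things in the scene. Friction and masses are not known exactly. Their poses are not given: they have to be found in the camera images.
- rack: grey rail stand fixed to the bench; place and yaw vary. Origin: under the rail's centre line, at bench level, at the rail end nearest the bolt's track; x away from the bolt side, y along the rail towards the track, z up. Base plate 8 mm thick, x -60 to 45, y -210 to 265 mm. The bolt runs on the -x side; its rod passes 3 mm above the tabs of seated modules
- rail_mid (a point): middle of the aluminium rail's flat top, at rack (0, -88, 70) mm. The rail is an upright bar 22 mm wide (x) and 176 mm long (rack y -176 to 0). Four modules fit, e.g. centred at rack y = -154, -110, -66 and -22 mm
- keeper (a point): centre of the keeper, the steel staple that takes the bolt's tip, at rack (-36, -195, 70) mm; 20 mm long along y, its top 82 mm above the bench
- guide (a point): centre of the steel guide staple round the bolt's rod, at rack (-36, 12, 70) mm; rack y 4 to 20, top 82 mm up. From it an open track 63 mm high runs to rack y = 262 mm
- bolt (a joint): travel in m, along the rack's +y, of the bolt, a level steel rod 10 mm thick, axis at rack x -36, z 70 mm: 0 = fully home, tip through the keeper (tip at rack y -195 mm); 0.195 = fully drawn against its stop, tip at y 0, clear of the rail. Stays where left, about 3 N of friction. Starts 0 to 0.03
- bolt_knob (a point): point on the bolt's upright round knob pin (14 mm thick, top 112 mm above the bench), 12 mm below its top; at rack x -36, y 45 + bolt travel, z 100 mm. Only the track, 63 mm high, is under it
- new1: new converter module (three or four of new1..new4 are present): plain grey block 50 mm (x) by 32 mm (y), 75 mm tall with its legs, 0.18 kg. A channel along y in its underside, 30 mm wide, 14 mm high, between two 10 mm legs, straddles the rail. Origin: centre of the underside of the legs, z up. Starts upright on the bench; grip the block across x. Seated: origin 56 mm above the rack's
- new1_tab (a point): middle of the top face of new1's black tab, 34 mm from its origin along its -x, 6 mm up. The tab, 18 mm long (module x -25 to -43), 26 mm wide, 6 mm thick, juts from the module's foot
- new2: new converter module (three or four of new1..new4 are present): plain grey block 50 mm (x) by 32 mm (y), 75 mm tall with its legs, 0.18 kg. A channel along y in its underside, 30 mm wide, 14 mm high, between two 10 mm legs, straddles the rail. Origin: centre of the underside of the legs, z up. Starts upright on the bench; grip the block across x. Seated: origin 56 mm above the rack's
- new2_tab (a point): middle of the top face of new2's black tab, 34 mm from its origin along its -x, 6 mm up. The tab, 18 mm long (module x -25 to -43), 26 mm wide, 6 mm thick, juts from the module's foot
- new3: new converter module (three or four of new1..new4 are present): plain grey block 50 mm (x) by 32 mm (y), 75 mm tall with its legs, 0.18 kg. A channel along y in its underside, 30 mm wide, 14 mm high, between two 10 mm legs, straddles the rail. Origin: centre of the underside of the legs, z up. Starts upright on the bench; grip the block across x. Seated: origin 56 mm above the rack's
- new3_tab (a point): middle of the top face of new3's black tab, 34 mm from its origin along its -x, 6 mm up. The tab, 18 mm long (module x -25 to -43), 26 mm wide, 6 mm thick, juts from the module's foot
- new4: new converter module (three or four of new1..new4 are present): plain grey block 50 mm (x) by 32 mm (y), 75 mm tall with its legs, 0.18 kg. A channel along y in its underside, 30 mm wide, 14 mm high, between two 10 mm legs, straddles the rail. Origin: centre of the underside of the legs, z up. Starts upright on the bench; grip the block across x. Seated: origin 56 mm above the rack's
- new4_tab (a point): middle of the top face of new4's black tab, 34 mm from its origin along its -x, 6 mm up. The tab, 18 mm long (module x -25 to -43), 26 mm wide, 6 mm thick, juts from the module's foot
- old1: spent module (one or both of old1, old2 are present), on the rail at the start, tab under the bolt: same foot, saddle and tab (towards its -x) as a new module, but 60 mm tall with metal fins on top; solid 50 mm (x) by 32 mm (y), grip across x. Origin: centre of the underside of the legs, z up
- old2: spent module (one or both of old1, old2 are present), on the rail at the start, tab under the bolt: same foot, saddle and tab (towards its -x) as a new module, but 60 mm tall with metal fins on top; solid 50 mm (x) by 32 mm (y), grip across x. Origin: centre of the underside of the legs, z up
- tray: loose low black open tray for spent parts, 140 by 140 mm outside, 20 mm high, walls 5 mm and floor 5 mm, 0.6 kg, left or right of the work. Origin: centre of its underside
- meter: bystander: yellow hand meter lying flat, 150 (x) by 75 by 34 mm, left or right of the work. Origin: centre of its underside
- spool: bystander: steel spool of wire standing beyond the stand, 56 mm across, 40 mm high. Origin: centre of its underside
- flask: bystander: small white bottle with a red cap standing beyond the stand, 44 mm across, 100 mm high. Origin: centre of its underside
Things that resemble listed ones, but are neither listed nor needed, are in the scene too. Leave any green or orange look-alike of the old1 alone.

How it is judged (in metres and radians):
On the way, in this order (a step that is already met when the one before it is completed fails the run):
1. the bolt is drawn fully back, clear of the rail (value of joint bolt above 0.18 m), for 0.2 s.
2. with the bolt still drawn, every spent module is in the tray and every new module sits on the rail, straddling it, tab on the bolt's side (value of joint bolt above 0.17 m and x of new1 in the frame of rack between -0.007 and 0.007 m and y of new1 in the frame of rack between -0.168 and -0.008 m and z of new1 in the frame of rack between 0.052 and 0.06 m and angle between each of new1, new2, new3, new4's own z axis and vertical below 0.1 rad and x of each of new1_tab, new2_tab, new3_tab, new4_tab in the frame of rack below -0.02 m and linear speed of each of new1, new2, new3, new4, old1, old2 below 0.03 m/s and x of new2 in the frame of rack between -0.007 and 0.007 m and y of new2 in the frame of rack between -0.168 and -0.008 m and z of new2 in the frame of rack between 0.052 and 0.06 m and x of new3 in the frame of rack between -0.007 and 0.007 m and y of new3 in the frame of rack between -0.168 and -0.008 m and z of new3 in the frame of rack between 0.052 and 0.06 m and x of new4 in the frame of rack between -0.007 and 0.007 m and y of new4 in the frame of rack between -0.168 and -0.008 m and z of new4 in the frame of rack between 0.052 and 0.06 m and x of old1 in the frame of tray between -0.062 and 0.062 m and y of old1 in the frame of tray between -0.062 and 0.062 m and z of old1 in the frame of tray between 0 and 0.045 m and x of old2 in the frame of tray between -0.062 and 0.062 m and y of old2 in the frame of tray between -0.062 and 0.062 m and z of old2 in the frame of tray between 0 and 0.045 m), for 0.2 s.
3. the bolt is fully home in its keeper with the modules still seated (value of joint bolt below 0.006 m and x of new1 in the frame of rack between -0.007 and 0.007 m and y of new1 in the frame of rack between -0.168 and -0.008 m and z of new1 in the frame of rack between 0.052 and 0.06 m and angle between each of new1, new2, new3, new4's own z axis and vertical below 0.1 rad and x of each of new1_tab, new2_tab, new3_tab, new4_tab in the frame of rack below -0.02 m and linear speed of each of new1, new2, new3, new4, old1, old2 below 0.03 m/s and x of new2 in the frame of rack between -0.007 and 0.007 m and y of new2 in the frame of rack between -0.168 and -0.008 m and z of new2 in the frame of rack between 0.052 and 0.06 m and x of new3 in the frame of rack between -0.007 and 0.007 m and y of new3 in the frame of rack between -0.168 and -0.008 m and z of new3 in the frame of rack between 0.052 and 0.06 m and x of new4 in the frame of rack between -0.007 and 0.007 m and y of new4 in the frame of rack between -0.168 and -0.008 m and z of new4 in the frame of rack between 0.052 and 0.06 m and x of old1 in the frame of tray between -0.062 and 0.062 m and y of old1 in the frame of tray between -0.062 and 0.062 m and z of old1 in the frame of tray between 0 and 0.045 m and x of old2 in the frame of tray between -0.062 and 0.062 m and y of old2 in the frame of tray between -0.062 and 0.062 m and z of old2 in the frame of tray between 0 and 0.045 m), for 0.2 s.
At the end, for the whole second after the job is handed in: bolt within 6 mm of home; each new module straddles the rail (within 7 mm of its centre line, 4 mm of seated height, 0.1 rad of upright, middle 8 mm inside the rail ends), tab on the bolt side; each spent module lies in the tray; all at rest (all of step 3); the robot touches nothing.
It fails at once if the meter is disturbed: shifted over 30 mm or tipped (distance of meter from where it was at the start of the episode above 0.03 m or angle between meter's own z axis and vertical above 0.3 rad).
It fails at once if the spool is disturbed: shifted over 30 mm or tipped (distance of spool from where it was at the start of the episode above 0.03 m or angle between spool's own z axis and vertical above 0.3 rad).
It fails at once if the flask is disturbed: shifted over 30 mm or tipped (distance of flask from where it was at the start of the episode above 0.03 m or angle between flask's own z axis and vertical above 0.3 rad).
Of new1, new2, new3, new4 only 3 to 4 are there at a start; the rules pass over those that are not, and their reading is None.
Of old1, old2 only 1 to 2 are there at a start; the rules pass over those that are not, and their reading is None.
At some moment in a run one of tray may be knocked a few centimetres aside while the robot is not near it.
Once in a run the grip may slacken for a moment while it holds something.
It also fails if it takes over 210 s, if anything falls off the work surface, if the arm or the gripper's body presses on something with over 40 N, if the wrist force passes 120 N, or if a joint passes its speed limit or range.

ROBOT

A 6-joint arm with a two-finger parallel gripper is mounted at the origin on the work surface. World frame = base frame: x ahead of the robot, y to its left, z up, the work surface at z = 0. Lengths are in mm, angles in rad, forces in N, time in s.
With the tool pointing down it reaches from about 250 to 800 mm from the base axis. Payload 3.9 kg.
Tool frame: the origin (TCP) lies between the finger pads; the fingertips stand 11 mm ahead of it and the grasp point (between the pads) lies 8 mm behind it (robot.tips_ahead is the distance from the TCP to the fingertips, in mm); z points along the fingers, y is the line along which they close (so a half turn about z gives the same grasp; the last joint's range is limited). The gripper opens to 85 mm and grips with 20 to 120 N. Pads are 22 mm wide; open, the fingers measure 114 mm over their backs; the gripper's body (76 mm by 85 mm) begins 54 mm behind the grasp point. The pads swing forward as they close: fully open they stand 13 mm farther back than shut.
Start: joints at [1.146, 0.26, -0.138, 1.173, 0, 1.571], TCP at [216.367, 478.331, 242.304] pointing down, gripper open.
Joint ranges: [-2.78, 2.78], [-0.83, 1.72], [-1.28, 1.37], [-1.9, 2.12], [-1.57, 1.48], [-3.14, 3.14]. Speed limits (rad/s): [2.57, 2.57, 3.14, 3.14, 3.14, 3.14].

INTERFACE

Orientations are given as a unit quaternion [x, y, z, w].
In Python, from station import robot, read_camera, camera_params, close_job gives the robot as it stands. Calls block until the motion is done:
- robot.move_ptp(position, orientation): joint-space move of the TCP to a pose.
- robot.servo_line(position, vel=150, orientation=None): straight line of the TCP; orientation=None keeps the orientation; vel is the mean speed in mm/s.
- robot.goto_joints(angles): joint-space move.
- robot.command_gripper(opening, strength=None): finger opening in mm; strength is the grip in N (None keeps the last); returns when the fingers have stopped.
- robot.pause(seconds).
- robot.solve_ik(position, orientation): joint angles nearest the present ones, or None.
- read_camera(name): name is "scene" or "top" or "wrist"; returns the picture (420x560x3 uint8, red, green, blue); there is no depth.
- camera_params(name): a dict with "fx", "fy", "cx", "cy" (pixels), "R" (3x3) and "t" (3): a world point X has camera coordinates R X + t. Camera axes: x right, y down, z forward; pixel columns grow to the right and rows downward; lengths in mm; the calibration is good to about 2 mm. A picture is of the moment at which its call begins: read the wrist's pose just before it. camera_params takes no time and is no camera call; for the wrist camera it gives the pose at the moment of the call.
A pose or a line that the arm cannot do raises robot.IKError and nothing moves.
- close_job(): hands the job in; it is judged then, once.
Readings, each from a call of its own:
- robot.get_time(): time.
- robot.get_joint_pos(): joint angles.
- robot.get_joint_velocities(): joint speeds.
- robot.get_effort(): joint torques, N m.
- robot.get_position(): TCP position.
- robot.get_tool_rot(): TCP orientation.
- robot.get_force(): force on the tool from outside, world axes, zero at the start.
- robot.get_torque(): the same for the moment, N m.
- robot.get_opening(): finger opening in mm.
- robot.get_finger_force(): force on a finger pad.
Only numpy, scipy, OpenCV 4.12 (cv2) and the standard library are available. Lean on these libraries where they do the work, as an engineer would, in place of code of your own. Each camera call takes 0.05 s, during which the arm holds its last target. There are 200 camera calls.

## Working session

There is one attempt and no reset: what is moved stays moved. The work goes in short steps, each a Python script; the robot and the scene stay as the last script left them, time stands still between calls to the robot, and variables do not carry over. Pictures are saved under pics/ and viewed, at most 14 in all, crops included, and the job is handed in when it is done.

```bash
ls; mkdir -p pics
python3 - <<'E'
from station import *
import cv2
for n in ("top","scene"):
    cv2.imwrite(f"pics/{n}0.png",cv2.resize(read_camera(n)[:,:,::-1],(800,600),interpolation=cv2.INTER_CUBIC))
    p=camera_params(n);print(n,p)
print(robot.get_tool_rot())
E
```

```text
pics
top {'fx': 494.55214607400256, 'fy': 494.55214607400256, 'cx': 289.01533700446697, 'cy': 201.88143937705493, 'R': array([[ 0.02415891, -0.99966279, -0.00952105],
       [-0.99016208, -0.02261414, -0.13808566],
       [ 0.13782379,  0.01276338, -0.99037452]]), 't': array([  -5.74431597,  599.73433393, 1160.73481464])}
scene {'fx': 467.12234873286417, 'fy': 467.12234873286417, 'cx': 278.17601670412483, 'cy': 208.37196485758471, 'R': array([[ 0.04677379,  0.99887423, -0.00790487],
       [ 0.60252728, -0.03452431, -0.79735121],
       [-0.79672648,  0.03253224, -0.6034638 ]]), 't': array([ -17.36625494, -292.39477764, 1819.90802102])}
[ 2.10800741e-01  9.77528658e-01 -8.56592748e-04 -1.90300390e-04]
```

View pics/top0.png

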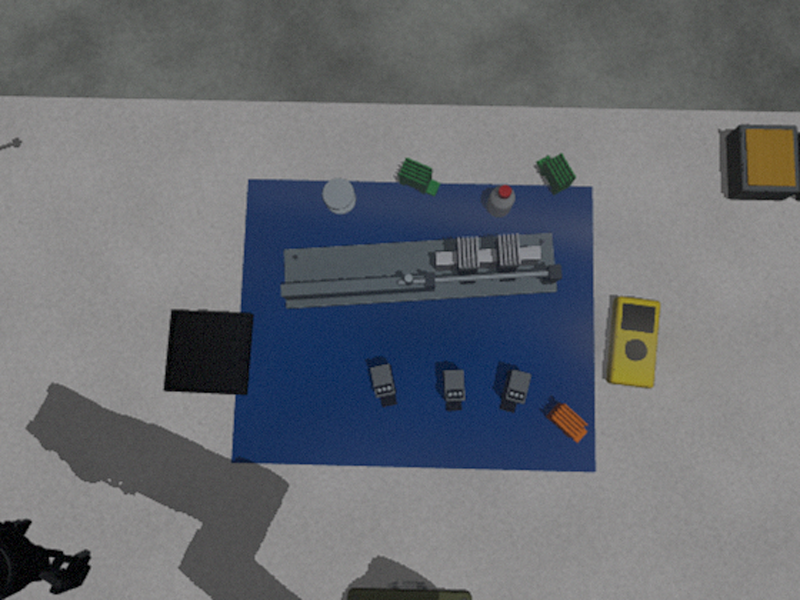

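View pics/scene0.png

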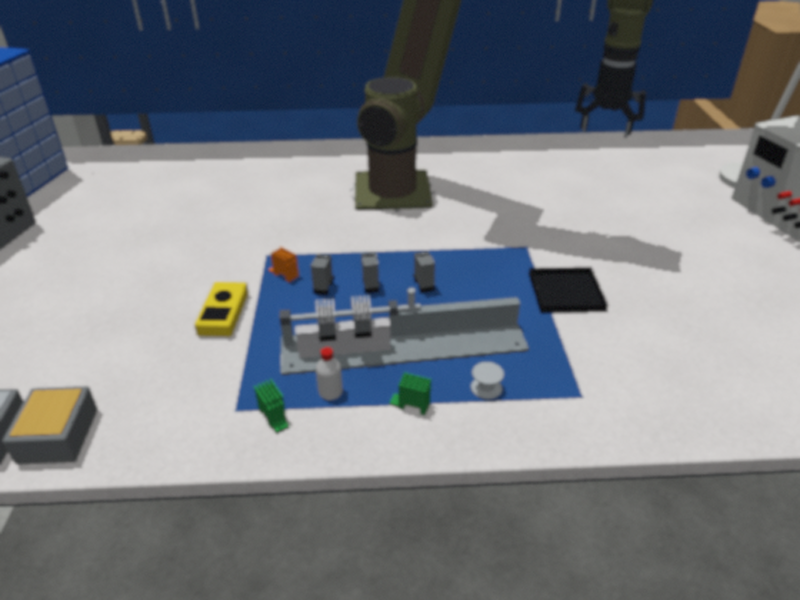

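The top view shows the rack at (285..557, 233..307). The bolt is on the robot's side, with the knob at (408,279). Two finned modules are at (468,254) and (509,252). Three new modules are at (382,380), (454,385) and (516,386) with their tabs towards the robot. The tray is at (209,351) and the meter at (635,341). I'll localise these coarsely, then take closer wrist views.

```bash
cat > h.py <<'E'
from station import *
import numpy as np, cv2
from scipy.spatial.transform import Rotation as Ro
def p2w(p,u,v,z):
    d=p["R"].T@np.array([(u-p["cx"])/p["fx"],(v-p["cy"])/p["fy"],1]); c=-p["R"].T@np.array(p["t"])
    return (c+d*(z-c[2])/d[2])[:2]
def w2p(p,X):
    c=p["R"]@np.array(X,float)+p["t"]; return p["fx"]*c[0]/c[2]+p["cx"],p["fy"]*c[1]/c[2]+p["cy"]
def Q(a):  # tool down, closing line (tool y) at world angle a
    y=np.array([np.cos(a),np.sin(a),0]);z=np.array([0,0,-1.]);x=np.cross(y,z)
    return Ro.from_matrix(np.c_[x,y,z]).as_quat()
def shot(n,name,crop=None,k=800/560):
    p=camera_params(n);im=read_camera(n)[:,:,::-1]
    if crop: im=im[crop[1]:crop[3],crop[0]:crop[2]]
    cv2.imwrite(f"pics/{name}.png",cv2.resize(im,None,fx=k,fy=k,interpolation=cv2.INTER_CUBIC));return p
E
python3 - <<'E'
from h import *
p=camera_params("top");s=.7
for n,u,v,z in [("plFL",285,249,8),("plNL",284,307,8),("plNR",557,292,8),("plFR",552,234,8),("knob",408,279,112),("keep",555,272,82),("railL",436,258,70),("railR",541,252,70),("n1",381,372,75),("n2",454,374,75),("n3",518,376,75),("trayc",209,351,20),("trTL",172,310,20),("trBR",249,394,20),("old1",468,254,116),("old2",509,252,116)]:
    print(n,p2w(p,u*s,v*s,z).round(0))
print(Ro.from_quat(robot.get_tool_rot()).as_matrix().round(2))
w=camera_params("wrist");T=-w["R"].T@w["t"];print("cam",T,w["R"].round(2),w["fx"],robot.get_position())
for yy in (60,-60):
    for a in (np.pi/2,-np.pi/2,0,np.pi): print(yy,a,robot.solve_ik([400,yy,430],Q(a)))
E
```

```text
plFL [669. 236.]
plNL [566. 233.]
plNR [ 604. -243.]
plFR [ 707. -234.]
knob [605.  16.]
keep [ 627. -225.]
railL [648. -29.]
railR [ 662. -204.]
n1 [457.  56.]
n2 [456. -62.]
n3 [ 455. -166.]
trayc [486. 356.]
trTL [555. 425.]
trBR [415. 283.]
old1 [647. -80.]
old2 [ 652. -145.]
[[-0.91  0.41 -0.  ]
 [ 0.41  0.91 -0.  ]
 [ 0.   -0.   -1.  ]]
cam [150.08508975 507.11003247 372.92375865] [[ 0.41  0.91 -0.  ]
 [ 0.87 -0.39  0.29]
 [ 0.26 -0.12 -0.96]] 321.47977631470553 [216.13184    477.79682198 241.55262383]
60 1.5707963267948966 [0.14888995 0.03732763 0.07553142 1.60900011 0.         0.14888995]
60 -1.5707963267948966 [ 0.14888995  0.03732763  0.07553142  1.60900011  0.         -2.99270271]
60 0 [0.14888995 0.03732763 0.07553142 1.60900011 0.         1.71968627]
60 3.141592653589793 [ 0.14888995  0.03732763  0.07553142  1.60900011  0.         -1.42190638]
-60 1.5707963267948966 [-0.14888995  0.03732763  0.07553142  1.60900011  0.         -0.14888995]
-60 -1.5707963267948966 [-0.14888995  0.03732763  0.07553142  1.60900011  0.          2.99270271]
-60 0 [-0.14888995  0.03732763  0.07553142  1.60900011  0.          1.42190638]
-60 3.141592653589793 [-0.14888995  0.03732763  0.07553142  1.60900011  0.         -1.71968627]
```

Run:
```python
from h import *
import pickle
robot.move_ptp([450,-55,230],Q(np.pi/2)); robot.pause(.2); a=shot("wrist","w1")
robot.move_ptp([600,-80,250],Q(np.pi/2)); robot.pause(.2); b=shot("wrist","w2")
pickle.dump((a,b),open("cams.pkl","wb"));print(robot.get_time())
```

```text
3.35
```

View pics/w1.png

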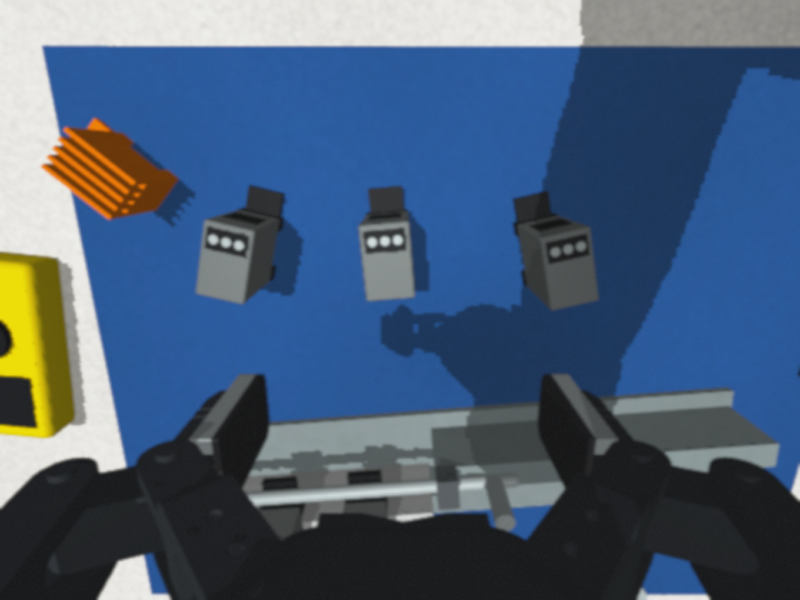

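View pics/w2.png

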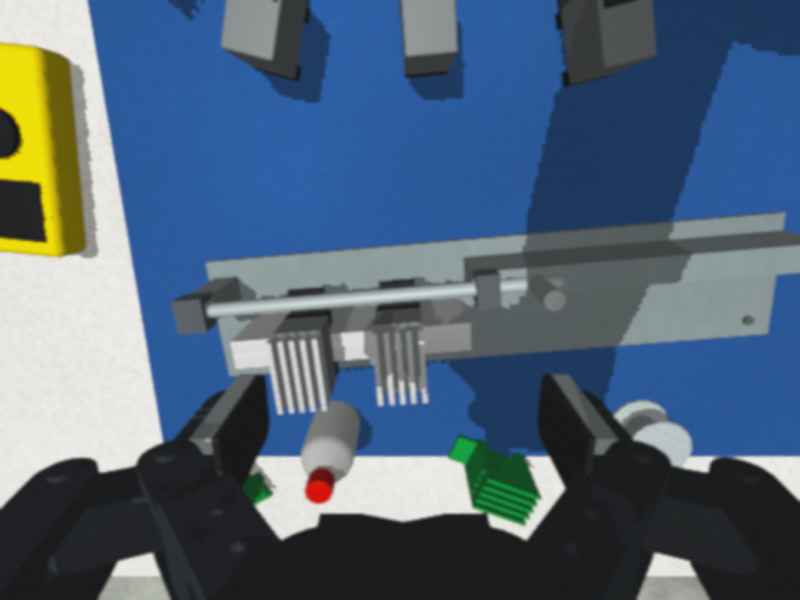

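The first wrist view shows the tops of the three new modules. Their corners are about (207,221)-(243,302), (360,223)-(414,298) and (525,235)-(598,298). The second shows the rail top from (231,342) to (471,349), plate corners at (206,263), (785,212) and (768,333), and the knob top at (554,299). I'll fit poses to these and check with an overlay.

```bash
cat > fit.py <<'E'
from h import *
import pickle
from scipy.optimize import least_squares
a,b=pickle.load(open("cams.pkl","rb"))
def rt(q,X): c,s=np.cos(q[2]),np.sin(q[2]); return [q[0]+c*X[0]-s*X[1],q[1]+s*X[0]+c*X[1],X[2]]
def fit(p,obs,q0):
    f=lambda q:np.concatenate([np.array(w2p(p,rt(q,X)))-np.array(u)*.7 for X,u in obs])
    r=least_squares(f,q0,loss="soft_l1");return r.x,f(r.x).reshape(-1,2)
rack,res=fit(b,[((-60,-210,8),(206,263)),((-60,265,8),(785,212)),((45,265,8),(768,333)),((-11,0,70),(470,323)),((11,0,70),(472,349)),((-11,-176,70),(231,342))],[648,-29,.08])
print("rack",rack,"\n",res.round(1))
k=p2w(b,554*.7,299*.7,112);c,s=np.cos(rack[2]),np.sin(rack[2]);d=k-rack[:2];print("knob in rack",c*d[0]+s*d[1],-s*d[0]+c*d[1])
def top(l):return [((sx*25,sy*16,75),u) for (sx,sy),u in zip([(-1,-1),(-1,1),(1,1),(1,-1)],l) if u]
mods=[]
for l,q0 in [([(525,235),(588,226),(598,298),(553,308)],[457,56,0]),([(360,223),(410,221),(414,298),(366,301)],[456,-62,0]),([(207,221),None,(243,302),(198,293)],[455,-166,0])]:
    q,r=fit(a,top(l),q0);mods.append(q);print("mod",q,r.round(1).tolist())
print("flask",p2w(b,319*.7,487*.7,100))
E
cat > ov.py <<'E'
from fit import *
def draw(src,p,sets,name,crop,k):
    im=cv2.resize(cv2.imread(src)[crop[1]:crop[3],crop[0]:crop[2]],None,fx=k,fy=k,interpolation=cv2.INTER_CUBIC)
    for q,P in sets:
        pts=[(np.array(w2p(p,rt(q,X)))/.7-crop[:2])*k for X in P]
        cv2.polylines(im,[np.int32(pts)],True,(0,255,255),1)
    cv2.imwrite(name,im)
T=[(-25,-16,75),(-25,16,75),(25,16,75),(25,-16,75)];t=[(-25,-13,6),(-25,13,6),(-43,13,6),(-43,-13,6)]
draw("pics/w1.png",a,[(m,P) for m in mods for P in (T,t)],"pics/o1.png",[180,160,620,330],1.8)
B=lambda x0,x1,y0,y1,z:[(x0,y0,z),(x1,y0,z),(x1,y1,z),(x0,y1,z)]
draw("pics/w2.png",b,[(rack,B(-60,45,-210,265,8)),(rack,B(-11,11,-176,0,70)),(rack,B(-46,-26,-205,-185,82)),(rack,B(-46,-26,4,20,82))],"pics/o2.png",[160,200,800,420],1.25)
E
python3 ov.py
```

```text
rack [ 6.48985549e+02 -3.12190266e+01  8.84398277e-02] 
 [[-0.9 -0.2]
 [ 1.1 -0.2]
 [ 0.4  0.3]
 [ 0.4 -0.4]
 [-0.   1.1]
 [-1.1  0.3]]
knob in rack -37.27859672845841 46.55069808230061
mod [4.43165275e+02 4.98033425e+01 2.55911973e-01] [[8.0, 0.6], [-0.4, -2.1], [0.3, -0.3], [-2.4, 1.0]]
mod [ 4.39608831e+02 -6.53536698e+01  5.39337850e-02] [[-0.5, 0.4], [0.5, -0.1], [0.3, -0.0], [-0.4, -0.4]]
mod [ 440.34804597 -167.80046773   -6.53289403] [[-0.2, -2.0], [1.8, 2.0], [-0.9, 0.1]]
flask [ 754.73883463 -142.09648801]
```

View pics/o1.png

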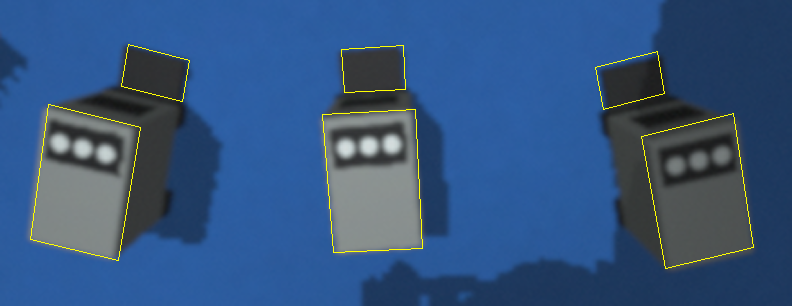

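View pics/o2.png

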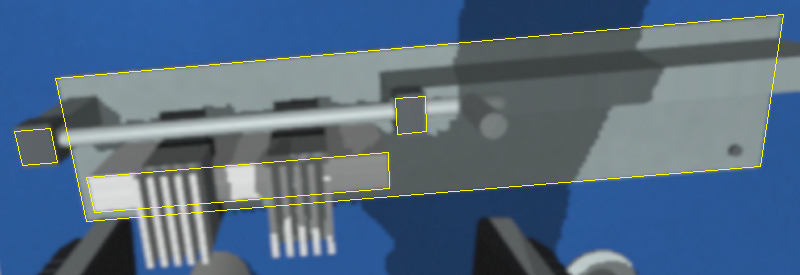

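The overlays fit well on the rack, tabs and tops. Next I draw the bolt.

```bash
cat > act.py <<'E'
from h import *
RK=np.array([649.0,-31.2,.0884])
def rk(x,y): c,s=np.cos(RK[2]),np.sin(RK[2]); return np.array([RK[0]+c*x-s*y,RK[1]+s*x+c*y])
def tork(w): c,s=np.cos(RK[2]),np.sin(RK[2]); d=np.array(w)[:2]-RK[:2]; return np.array([c*d[0]+s*d[1],-s*d[0]+c*d[1]])
def P(xy,gz): return [float(xy[0]),float(xy[1]),float(gz-8)]
def st(m=""): print(m,"t",round(robot.get_time(),1),"F",np.round(robot.get_force(),1),"op",round(robot.get_opening(),1),"ff",np.round(robot.get_finger_force(),1),"pos",np.round(robot.get_position(),1))
E
python3 - <<'E'
from act import *
import pickle
a,b=pickle.load(open("cams.pkl","rb"))
for u in ((298.7,373.6),(401,368)): print("old",tork(p2w(b,u[0]*.7,u[1]*.7,116)))
q=Q(RK[2]); k=rk(-36,46.5)
robot.command_gripper(45)
robot.move_ptp(P(k,200),q); st("above")
robot.servo_line(P(k,101),150,q); st("down")
robot.command_gripper(0,60); st("grip")
robot.servo_line(P(rk(-36,242),101),120); st("drawn")
shot("top","t1",[150,150,500,320],2.28)
robot.command_gripper(45); st("open")
robot.servo_line(P(rk(-36,242),200),200)
E
```

```text
old [  -3.17330689 -116.00045472]
old [ -1.33703882 -50.9072817 ]
above t 5.3 F [ 0.1 -0.3 -0.4] op 44.9 ff 0.0 pos [609.2  11.8 192.1]
down t 6.1 F [-1.   0.8  0.1] op 45.2 ff 0.0 pos [609.7  11.9  93.8]
grip t 6.5 F [-2.2  0.1  6.1] op 12.6 ff 58.4 pos [608.9  11.9  94.4]
drawn t 8.2 F [-1.  -7.9  6.1] op 12.0 ff 58.8 pos [592.3 204.1  94.4]
open t 8.7 F [-0.5 -0.5  0. ] op 44.9 ff 0.0 pos [591.8 207.   92.9]
```

View pics/t1.png

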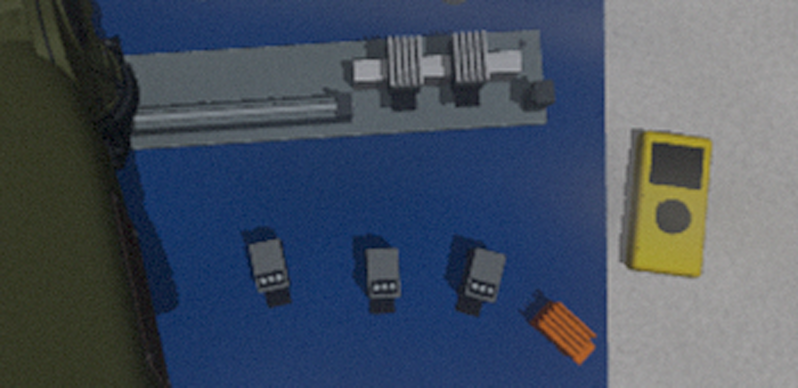

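The bolt tip is at the guide (340,105), so the bolt is fully drawn. Next I clear the two spent modules to the tray.

```bash
cat >> act.py <<'E'
def tray():
    p=camera_params("top");im=read_camera("top").max(2)
    m=np.zeros(im.shape,np.uint8);m[185:320,80:215]=(im[185:320,80:215]<50)*255
    m=cv2.morphologyEx(m,cv2.MORPH_OPEN,np.ones((5,5)))
    c=max(cv2.findContours(m,cv2.RETR_EXTERNAL,cv2.CHAIN_APPROX_NONE)[0],key=cv2.contourArea)
    B=np.array([p2w(p,*u,15) for u in cv2.boxPoints(cv2.minAreaRect(c))])
    e=B[1]-B[0];ang=np.arctan2(e[1],e[0]);ang=(ang+np.pi/4)%(np.pi/2)-np.pi/4
    print("tray",B.mean(0).round(1),"sides",np.linalg.norm(e).round(),np.linalg.norm(B[2]-B[1]).round(),"ang",round(ang,3));return B.mean(0),ang
def pick(xy,ang,gz,up,F=80):
    q=Q(ang);robot.command_gripper(68)
    robot.move_ptp(P(xy,up),q);robot.servo_line(P(xy,gz),150,q);st("down")
    robot.command_gripper(0,F);st("grip");robot.servo_line(P(xy,up),150);robot.pause(.1);st("up")
E
cat > old.py <<'E'
from act import *
import sys
y=float(sys.argv[1]);dy=float(sys.argv[2])
pick(rk(-1,y),RK[2],94,195)
c,ang=tray();co,s=np.cos(ang),np.sin(ang)
w=c+np.array([co*8-s*dy,s*8+co*dy]);q=Q(ang)
robot.move_ptp(P(w,140),q);robot.pause(.1);st("over")
robot.servo_line(P(w,44.5),120,q);st("low")
robot.command_gripper(66);robot.servo_line(P(w,180),200);st("done")
E
python3 old.py -51 30
```

```text
down t 11.7 F [ 0.6  0.6 -0.3] op 67.6 ff 0.0 pos [653.2 -81.6  86.8]
grip t 12.0 F [0.2 1.1 4.7] op 49.1 ff 83.1 pos [653.7 -82.2  87.7]
up t 12.9 F [ 1.1  0.1 -2.1] op 49.2 ff 82.8 pos [651.4 -82.  185.2]
tray [486.3 359.1] sides 139.0 147.0 ang 0.024
over t 14.9 F [ 0.9  0.4 -1.8] op 49.2 ff 82.8 pos [494.5 388.4 132.1]
low t 15.8 F [-1.5 -0.5  1.1] op 49.1 ff 83.3 pos [493.4 389.1  36.7]
done t 16.9 F [ 0.3 -0.4  0.1] op 66.1 ff 0.0 pos [493.  388.8 170.9]
```

```bash
sed -i 's/^c,ang=tray()/c,ang=tray();c[1]-=2/' old.py; python3 old.py -116 -30
python3 - <<'E'
from act import *
robot.move_ptp(P((460,100),320),Q(0)); robot.pause(.1); shot("top","t2",[80,150,430,320],2.28)
E
```

```text
down t 20.0 F [0.2 0.2 0.7] op 67.7 ff 0.0 pos [ 659.  -146.7   86.9]
grip t 20.3 F [0.4 0.3 5.8] op 49.4 ff 83.2 pos [ 659.5 -147.1   87.8]
up t 21.2 F [ 0.8  0.3 -2.2] op 49.2 ff 82.8 pos [ 657.1 -146.6  185.2]
tray [486.3 359.1] sides 139.0 147.0 ang 0.024
over t 23.2 F [-0.3 -0.1 -1.6] op 48.9 ff 82.8 pos [495.9 326.5 132.1]
low t 24.1 F [-2.5 -1.6  2.9] op 48.8 ff 83.4 pos [494.6 327.   36.7]
done t 25.3 F [-0.2 -1.  -0.4] op 66.0 ff 0.0 pos [494.4 326.9 171.1]
```

View pics/t2.png

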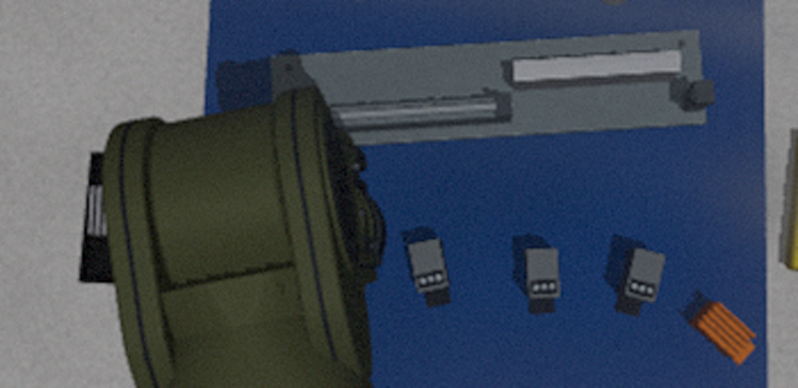

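The rail is empty. Now the new modules, rightmost first.

```bash
cat > new.py <<'E'
from act import *
import sys
M={1:(443.2,49.8,.256),2:(439.6,-65.4,.054),3:(440.3,-167.8,-.250)}
m=M[int(sys.argv[1])];w=rk(0,float(sys.argv[2]))
pick(m[:2],m[2],52,190)
q=Q(RK[2])
robot.move_ptp(P(w,200),q);robot.pause(.1);st("over")
if robot.get_opening()<45: sys.exit("LOST")
robot.servo_line(P(w,52+74),150,q);st("74")
for z in (68,64,60,57):
    robot.servo_line(P(w,52+z),60);st(z)
    if np.linalg.norm(robot.get_force())>15: print("CONTACT");break
if z==57 or z<64:
    robot.command_gripper(64);st("rel");robot.servo_line(P(w,200),150)
E
python3 new.py 3 -140
```

```text
down t 28.9 F [ 0.8 -0.4 -0.1] op 68.2 ff 0.0 pos [ 441.2 -167.8   44.7]
grip t 29.2 F [-0.9  0.4  6.4] op 49.1 ff 83.5 pos [ 441.5 -168.2   45.2]
up t 30.4 F [ 0.2  0.5 -2.3] op 49.1 ff 82.7 pos [ 439.4 -167.5  180.8]
over t 31.4 F [-0.6  0.5 -1.4] op 49.0 ff 82.8 pos [ 659.7 -170.8  192.1]
74 t 32.0 F [ 0.8 -0.6 -1.9] op 48.9 ff 82.8 pos [ 661.4 -170.9  118.9]
68 t 32.2 F [-0.1 -0.7 -1. ] op 49.3 ff 82.8 pos [ 661.6 -170.7  112.6]
64 t 32.5 F [-0.   1.2 -1.9] op 48.9 ff 82.8 pos [ 661.2 -170.6  107.8]
60 t 32.8 F [ 0.2  0.6 -3. ] op 49.0 ff 82.8 pos [ 661.  -170.6  103.5]
57 t 33.0 F [ 0.5 -0.1 -1.1] op 49.0 ff 83.1 pos [ 661.8 -170.7  101.2]
rel t 33.3 F [-0.1  0.5  0.3] op 64.3 ff 0.0 pos [ 661.4 -170.7  101.1]
```

```bash
python3 new.py 2 -88
python3 - <<'E'
from act import *
robot.move_ptp(P((560,-80),300),Q(np.pi/2)); robot.pause(.1); shot("wrist","w3");print(robot.get_time())
E
```

```text
down t 36.3 F [-0.2 -0.4  0.4] op 67.6 ff 0.0 pos [440.6 -65.6  44.4]
grip t 36.6 F [0.8 0.3 6.1] op 48.8 ff 83.0 pos [440.9 -65.6  45.2]
up t 37.8 F [ 0.3  0.  -2.6] op 49.0 ff 82.4 pos [438.6 -65.3 180.9]
over t 38.8 F [ 0.3  0.2 -1.8] op 49.2 ff 82.4 pos [ 655.2 -118.4  192.1]
74 t 39.4 F [ 1.2  0.4 -0.4] op 49.1 ff 82.4 pos [ 656.9 -118.8  118.9]
68 t 39.7 F [-0.1 -0.6 -2.8] op 49.4 ff 82.4 pos [ 657.1 -118.9  112.6]
64 t 39.9 F [-0.5 -0.5 -2.3] op 49.4 ff 82.4 pos [ 656.6 -118.8  107.8]
60 t 40.2 F [-0.3  0.  -2. ] op 48.9 ff 82.4 pos [ 656.4 -118.8  103.5]
57 t 40.4 F [ 0.5  0.4 -1.6] op 49.5 ff 82.7 pos [ 657.2 -118.9  101.2]
rel t 40.7 F [-0.1  0.2 -0.2] op 64.0 ff 0.0 pos [ 656.8 -118.9  101.1]
42.9167
```

View pics/w3.png

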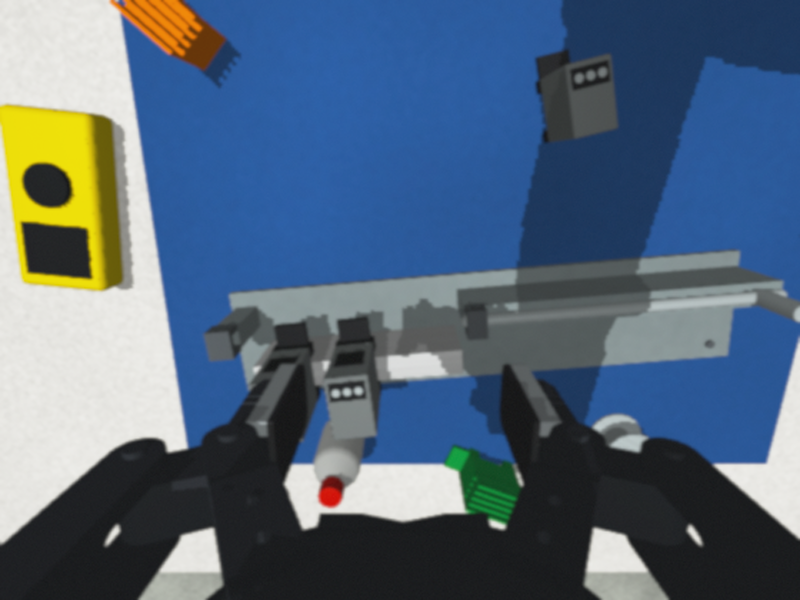

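Both placed modules straddle the rail, with their tabs (290,335) and (353,328) at the same level on the bolt's side. The third is still on the bench at (590,95).

```bash
python3 new.py 1 -36
python3 - <<'E'
from act import *
robot.move_ptp([560,-85,250],Q(np.pi/2)); robot.pause(.1)
a=shot("wrist","w4")
robot.move_ptp([380,-200,350],Q(np.pi/2)); robot.pause(.1); shot("top","t3",[80,150,430,320],2.28)
print(robot.get_time())
E
```

```text
down t 45.6 F [-0.7  0.6  0.4] op 67.9 ff 0.0 pos [444.   49.8  44.6]
grip t 45.9 F [-0.   0.4  6.6] op 49.3 ff 82.7 pos [444.5  49.9  45.2]
up t 47.1 F [ 0.4  0.1 -1.6] op 49.0 ff 82.6 pos [442.2  49.7 180.9]
over t 48.1 F [-0.1  0.1 -2. ] op 49.2 ff 82.6 pos [650.8 -65.9 192.1]
74 t 48.8 F [ 0.3 -0.8 -1.4] op 49.7 ff 82.6 pos [652.4 -66.7 118.8]
68 t 49.0 F [-0.1 -0.1 -2.3] op 49.2 ff 82.6 pos [652.5 -67.1 112.5]
64 t 49.3 F [ 0.2 -0.4 -2. ] op 49.4 ff 82.6 pos [652.  -67.1 107.8]
60 t 49.5 F [ 0.4 -0.3 -1.8] op 49.3 ff 82.6 pos [651.8 -67.  103.6]
57 t 49.8 F [-0.  -0.1 -0.7] op 49.4 ff 82.9 pos [652.7 -67.1 101.3]
rel t 50.0 F [ 0.4  0.1 -0.6] op 63.4 ff 0.0 pos [652.2 -67.1 101.1]
53.4083
```

View pics/w4.png

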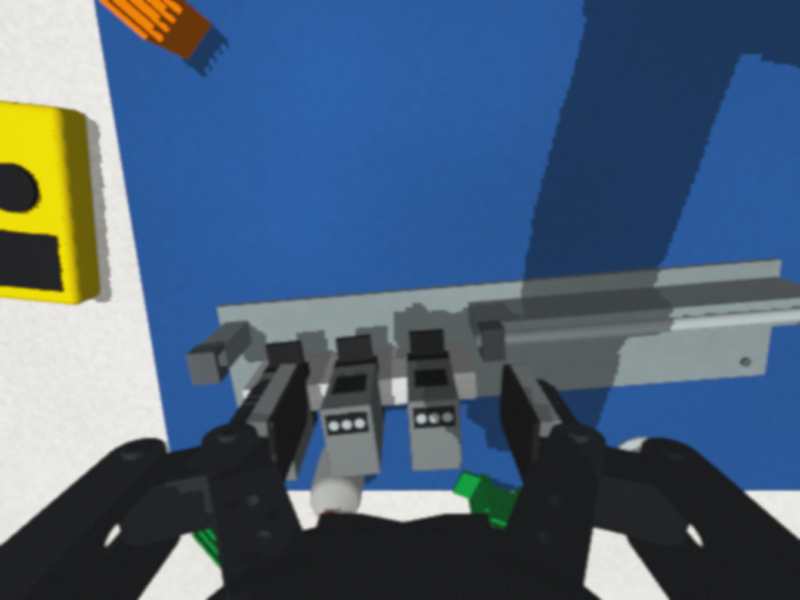

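View pics/t3.png

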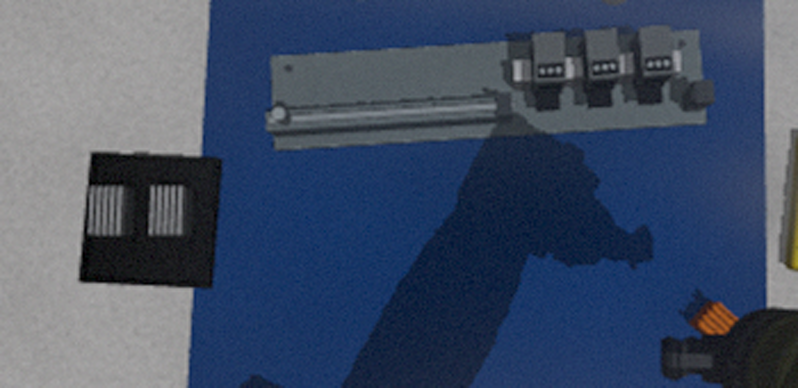

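All three modules are seated with their tabs on the bolt's side. Both spent modules lie in the tray, and the knob is at the drawn end (281,113). Sliding the bolt home.

Run:
```python
from act import *
q=Q(RK[2]);k=rk(-36,239.5)
robot.command_gripper(45)
robot.move_ptp(P(k,200),q);robot.servo_line(P(k,101),150,q)
robot.command_gripper(0,60);st("grip")
for y in (190,120,60,48,43):
    robot.servo_line(P(rk(-36,y),101),80);st(y);print(tork(robot.get_position()).round(1))
    if np.linalg.norm(robot.get_force()[:2])>40: print("FORCE");break
    if robot.get_opening()<9: print("LOST");break
robot.pause(.3);st("end");print(tork(robot.get_position()).round(1))
robot.command_gripper(45);robot.servo_line(P(rk(-36,45),220),150);st("open")
robot.move_ptp([380,-200,350],Q(np.pi/2)); robot.pause(.1); shot("top","t4",[80,150,430,320],2.28)
```

```text
grip t 56.9 F [-1.6 -0.5  6. ] op 12.2 ff 58.4 pos [592.3 204.4  94.4]
190 t 57.7 F [-2.4  0.1  6. ] op 12.1 ff 58.6 pos [596.5 154.9  94.4]
[-35.8 190. ]
120 t 58.7 F [-2.9  0.4  5.9] op 12.2 ff 58.7 pos [602.6  85.3  94.4]
[-35.9 120.2]
60 t 59.6 F [-2.8 -1.7  6.3] op 11.9 ff 58.8 pos [607.8  25.3  94.4]
[-36.1  59.9]
48 t 59.9 F [-3.2 -1.2  6.1] op 12.1 ff 58.8 pos [608.8  12.9  94.4]
[-36.1  47.5]
43 t 60.2 F [-3.2  4.5  6.6] op 12.1 ff 58.8 pos [609.1  10.1  94.4]
[-36.1  44.6]
end t 60.5 F [-2.8  4.   7.1] op 12.1 ff 58.8 pos [609.1  10.1  94.4]
[-36.1  44.6]
open t 61.8 F [ 0.5  0.5 -1.3] op 45.1 ff 0.0 pos [608.6  10.4 211.1]
```

View pics/t4.png

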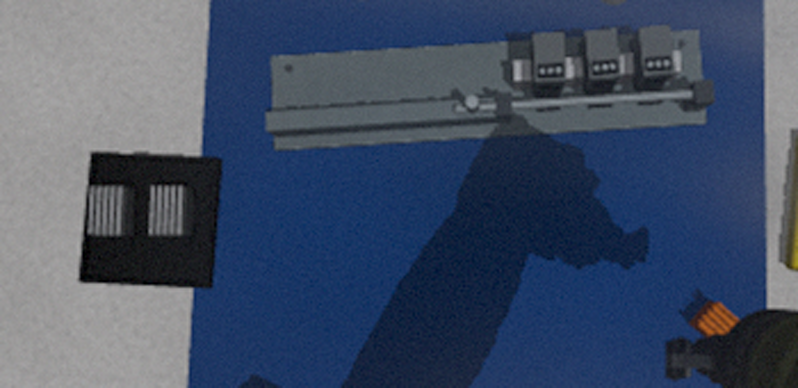

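The bolt's tip is in the keeper (700,93) over all three tabs. Measured travel was 195 mm, stop to stop.

```bash
python3 -c "
from station import *
print(close_job())"
```

```text
the job is handed in; nothing more can be done
None
```

The job is handed in: both spent modules are in the tray, all three new modules are seated on the rail with their tabs on the bolt's side, and the bolt is fully home in its keeper. The arm never went near the meter, spool or bottle; the hand-in returned no verdict.

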